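# Free the parcel scale and weigh a parcel

## Robot

A 7-joint arm with a two-finger parallel gripper is mounted at the origin on the work surface. World frame = base frame: x ahead of the robot, y to its left, z up, the work surface at z = 0. Lengths are in m, angles in rad, forces in N, time in s.
With the tool pointing down it reaches from about 0.4 to 0.85 m from the base axis. Payload 4.5 kg.
Tool frame: the origin (TCP) lies at the very end of the fingers, on their centre line; the grasp point (between the pads) lies 19 mm behind it; z points along the fingers, y is the line along which they close (so a half turn about z gives the same grasp; the last joint's range is limited). The gripper opens to 88 mm and grips with 3 to 60 N. Pads are 18 mm wide; open, the fingers measure 123 mm over their backs; the gripper's body (75 mm by 187 mm) begins 45 mm behind the grasp point.
Start: joints at [-1.303, 0.689, -0.195, 1.565, 0.157, 0.902, -0.215], TCP at [0.145, 0.608, 0.239] pointing down, gripper open.
Joint ranges: [-3.01, 3.01], [-0.46, 2.08], [-1.47, 1.51], [0.13, 2.56], [-1, 4.14], [0.04, 2.09], [-2.66, 2.66]. Speed limits (rad/s): [2.57, 2.57, 3.14, 3.14, 3.14, 3.14, 3.14].

## Interface

Orientations are given as a unit quaternion [x, y, z, w].
In Python, from plant import r gives the robot as it stands. The module is installed in compiled form; this text tells all that it offers.
- The arm moves only by the shell command python3 -m pendant 'ROWS' [FORCE]. ROWS is JSON, one flat list of numbers, 7 for each row, row after row: the opening, from 0 (shut) to 1 (fully open), then the shift along the tool's x, y, z scaled (see below), then the turn, a rotation vector about the tool's x, y, z scaled (see below). A call has 1 to 12 rows; each row is the pose to reach, as a shift and turn from the pose commanded when the call began, along the tool's axes at that moment; what a row does not reach only later rows make up. The controller multiplies each number of a shift by 0.15 m and each number of a turn by pi/2 rad. A row lasts 1/10 s, in which the tool goes at most 50 mm and 8.59 degrees, less where a joint would pass 70% of its speed; a pose out of reach is approached as far as the arm can. A call with a number of a shift or a turn outside -1 to 1 is refused whole. A call with a gripper value outside its range is refused whole. The fingers move at their own pace and stop on an object; FORCE is the grip in N (left out, the last holds). Time passes only in rows, so rows that repeat a pose let the fingers close. It gives the time, the measured TCP pose, the force, the opening and the grip force at its end, in the units of the state.
- r.get_state(): the state, without advancing time (a new reading comes with each control period).
- r.snapshot(name): name is "scene" or "top" or "wrist"; returns a dict with "img" (480x640x3 uint8, red, green, blue), "mtx" (3x3 intrinsics, pixels), "cam_to_world" (4x4, takes a point from camera to world coordinates). Camera axes: x right, y up, looking along -z (the intrinsics and any distortion apply to the point x, -y, -z); pixel columns grow to the right and rows downward; lengths in m; the calibration is good to about 2 mm. A picture is of the moment at which its call begins. There is no depth.
- r.finish_job(): hands the job in; it is judged then, once.
The state is a dict: "clock": time; "q": joint angles; "qd": joint speeds; "joint_torque": joint torques, N m; "tool_pos": TCP position; "eef_rot": TCP orientation; "contact_force": force on the tool from outside, world axes, zero at the start; "moment": the same for the moment, N m; "opening": opening from 0.0 (shut) to 1.0 (fully open); "finger_force": force on a finger pad.
Only numpy, scipy, OpenCV 4.12 (cv2) and the standard library are available. Lean on these libraries where they do the work, as an engineer would, in place of code of your own. Each camera call takes 0.05 s, during which the arm holds its last target. There are 200 camera calls.

## Task

Get the parcel scale ready and weigh the brown parcel: lift the white charger box off the scale's front ledge, where it blocks the slides, and stand it upright in the free space of the open carton. Slide the round transport-lock knob (front track) all the way to its stop at the display end, and the flat range grip (rear track) all the way to its stop at the end away from the display; put nothing on the pan before both are home. Then set the parcel down flat in the middle of the pan; drop nothing, and leave the spray can, the tape roll and the phone-case box where they are.

Things in the scene. Friction and masses are not known exactly. Their poses are not given: they have to be found in the camera images.
- scale: Fixed grey parcel scale, 290 (its x) x 280 (its y) mm. Origin: centre of the underside, on the bench; x points away from the robot, y to the left, z up. Front ledge: x -145 to -35 mm, top 30 mm high, carrying two tracks along y; at its left end (y 90 to 138 mm) a display console, 75 mm high. Behind the ledge the housing with the pan.
- pan: Flat steel weighing pan fixed on the scale behind the ledge, 175 (x) x 276 (y) mm, top 62 mm above the bench. Origin: centre of its top face; axes as the scale.
- lock_knob (a joint): Transport lock: slide of the round knob in the front track, in m. It grows towards the display (+y of the scale); its end stop is at 0.140, the other end at 0. Stays where it is left; friction about 2.5 N.
- lock_top (a point): Centre of the top of the lock knob: an upright black cylinder, 24 mm across, top 66 mm above the bench and 36 mm above the ledge. Moves along the scale's x = -118 mm, y from -100 mm (joint 0) to +40 mm (stop).
- range_grip (a joint): Range selector: slide of the flat grip in the rear track, in m. It grows away from the display (-y of the scale); its end stop is at 0.140, the other end at 0. Stays where it is left; friction about 2.5 N.
- range_top (a point): Centre of the top of the range grip: an upright black block, 26 (scale x) x 16 (scale y) mm, top 66 mm above the bench and 36 mm above the ledge. Moves along the scale's x = -68 mm, y from +40 mm (joint 0) to -100 mm (stop). The pan's edge is 25 mm behind it.
- charger_box: Loose white retail box of a plug charger, standing on the ledge across both tracks between the two grips: 75 (x) x 40 (y) x 85 mm high, about 0.12 kg. Origin: centre of its underside; z up.
- carton: Fixed open cardboard carton, 220 (x) x 160 (y) mm outside, 95 mm high, wall and floor 5 mm, short flaps folded out and down over its two x ends (30 mm out). Origin: centre of the underside. Its +x half is filled by three more charger boxes (from x = 26 mm to the wall, 90 mm high). It stands on the left or the right of the scale.
- carton_free (a point): Centre of the floor of the carton's free space, 5 mm above the bench: free for 60 mm either way along the carton's x and 75 mm either way along its y, open above. Axes as the carton.
- parcel: Loose brown cardboard parcel, 140 (x) x 60 (y) x 50 mm high, about 0.35 kg, lying on the bench on the side of the scale where the carton is not. Origin: centre of its underside; z up.
- air_can: Bystander: spray can, 52 mm across, 140 mm high, standing off the parcel's -x end (about 24 mm gap). Origin: centre of its underside.
- tape_roll: Bystander: tape roll lying flat, 72 mm across, 40 mm high, behind the scale. Origin: centre of its underside.
- case_box: Bystander: flat phone-case box, 85 x 160 x 20 mm, between the robot and the scale. Origin: centre of its underside.
Mind the look-alikes: they are no part of the job. Several things have the shape of the parcel; the one meant has the colours described above. Several things have the shape of the charger_box; the one meant has the colours described above.

How it is judged:
At the end, for the whole second after the job is handed in: Both slides within 5 mm of their end stops (joints above 0.135); the charger box stands upright (within 0.15 rad) and at rest on the floor of the carton's free space; the parcel lies flat (within 0.1 rad) and at rest on the pan, its centre within 40 mm of the pan's centre (value of joint each of lock_knob, range_grip above 0.135 m and x of charger_box in the frame of carton between -0.105 and 0.02 m and y of charger_box in the frame of carton between -0.07 and 0.07 m and z of charger_box in the frame of carton between 0 and 0.02 m and angle between charger_box's own z axis and vertical below 0.15 rad and linear speed of each of charger_box, parcel below 0.02 m/s and horizontal distance between parcel and pan below 0.04 m and z of parcel in the frame of pan between -0.006 and 0.006 m and angle between parcel's own z axis and vertical below 0.1 rad and contact force between parcel and pan above 0.5 N); the robot touches nothing.
It fails at once if the parcel or the charger box rests on the pan (over 0.8 N) while either slide is more than 10 mm short of its stop ((contact force between pan and parcel above 0.8 N or contact force between pan and charger_box above 0.8 N) and value of joint any of lock_knob, range_grip below 0.13 m).
It fails at once if the parcel is dropped: it falls freely faster than 0.65 m/s (about 20 mm) (contact force between the fingers and parcel below 0.05 N and linear speed of parcel above 0.65 m/s).
It fails at once if the charger box is dropped: it falls freely faster than 0.65 m/s (about 20 mm) (contact force between the fingers and charger_box below 0.05 N and linear speed of charger_box above 0.65 m/s).
It fails at once if the spray can, the tape roll or the phone-case box is moved by more than 30 mm (distance of any of air_can, tape_roll, case_box from where it was at the start of the episode above 0.03 m).
It also fails if it takes over 72 s, if anything falls off the work surface, if the arm or the gripper's body presses on something with over 40 N, if the wrist force passes 120 N, or if a joint passes its speed limit or range.

## Working session

There is one attempt and no reset: what is moved stays moved. The work goes in short steps, Python scripts to look and compute and a shell command to move; the robot and the scene stay as the last step left them, time stands still between calls to the robot, and variables do not carry over. Pictures are saved under pics/ and viewed, at most 11 in all, crops included, and the job is handed in when it is done.

```bash
mkdir -p pics; cat > h.py <<'E'
import numpy as np, cv2
from plant import r
def snap(n,f=None):
    s=r.snapshot(n)
    if f: cv2.imwrite('pics/'+f,s['img'][:,:,::-1])
    return s
def ray(s,u,v,z):
    K=s['mtx'];T=s['cam_to_world']
    d=np.linalg.inv(K)@[u,v,1]; d=T[:3,:3]@[d[0],-d[1],-d[2]]
    o=T[:3,3]; return o+d*(z-o[2])/d[2]
def proj(s,p):
    T=s['cam_to_world'];c=T[:3,:3].T@(np.array(p)-T[:3,3]);q=s['mtx']@[c[0],-c[1],-c[2]];return q[:2]/q[2]
E
python3 - <<'E'
from h import *
a=snap('top','top.png');b=snap('scene','scene.png')
for s in(a,b):print(s['mtx'].round(1).tolist(),s['cam_to_world'].round(3).tolist(),list(s))
s=r.get_state();print(s['clock'],s['tool_pos'],s['eef_rot'],s['opening'])
E
```

```text
[[447.1, 0.0, 316.1], [0.0, 447.1, 252.4], [0.0, 0.0, 1.0]] [[0.005, 0.981, -0.193, 0.386], [-1.0, 0.009, 0.021, 0.023], [0.023, 0.193, 0.981, 0.992], [0.0, 0.0, 0.0, 1.0]] ['img', 'mtx', 'cam_to_world']
[[578.2, 0.0, 317.1], [0.0, 578.2, 240.6], [0.0, 0.0, 1.0]] [[0.776, -0.418, 0.473, 1.294], [0.631, 0.5, -0.593, -0.923], [0.011, 0.759, 0.651, 1.078], [0.0, 0.0, 0.0, 1.0]] ['img', 'mtx', 'cam_to_world']
0.1 [0.14469352 0.60745074 0.23799335] [ 1.16598836e-01  9.93178765e-01 -8.06043480e-04 -4.33970012e-05] 1.0016232020494988
```

View pics/top.png

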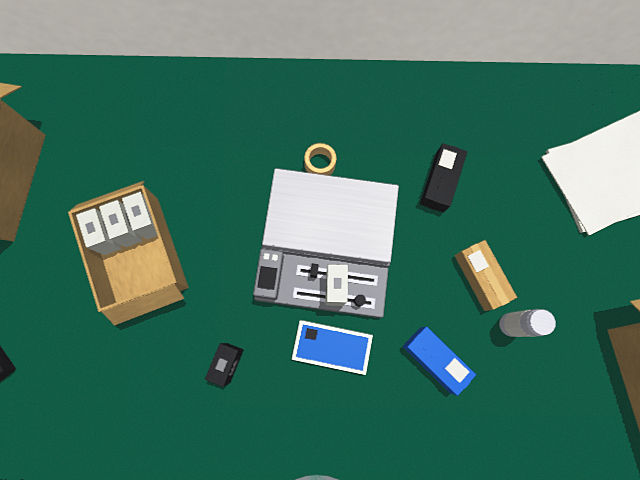

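View pics/scene.png

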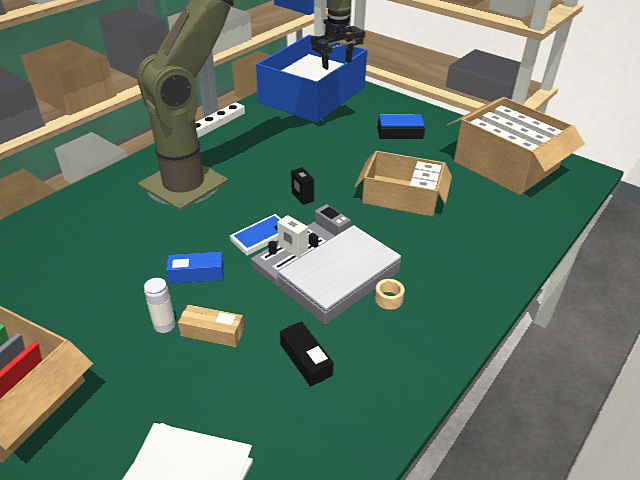

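The top view shows the scale at about (325,245) with its display to the left, the charger box at (337,285), the knob at (360,300) and the range grip at (314,270). The carton is on the left at (130,255). The brown parcel is on the right at (485,275), with the can at (530,323). The scene view agrees with this.

```bash
python3 - <<'E'
from h import *
im=cv2.imread('pics/top.png')
a=cv2.resize(im[160:325,245:410],None,fx=3.6,fy=3.6,interpolation=cv2.INTER_CUBIC)
cv2.imwrite('pics/c1.png',a)
a=np.hstack([cv2.resize(im[170:335,60:200],None,fx=3.4,fy=3.4,interpolation=cv2.INTER_CUBIC),cv2.resize(im[230:320,445:525],None,fx=3.4,fy=6.23,interpolation=cv2.INTER_CUBIC)[:561]])
cv2.imwrite('pics/c2.png',a);print(a.shape)
E
```

```text
(561, 748, 3)
```

View pics/c1.png

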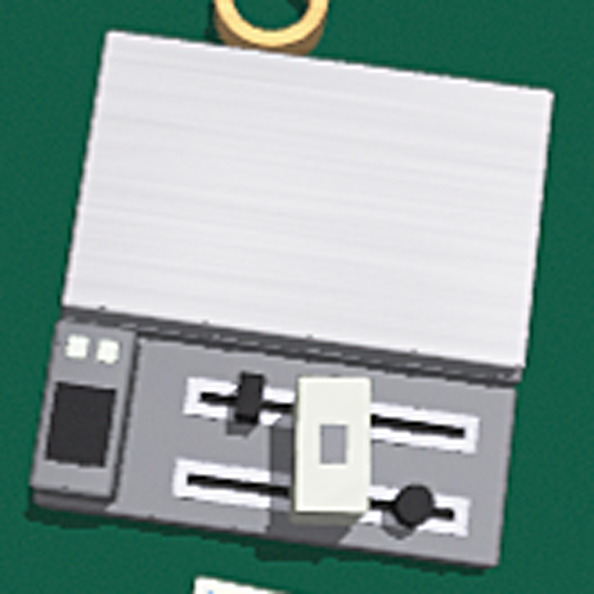

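View pics/c2.png

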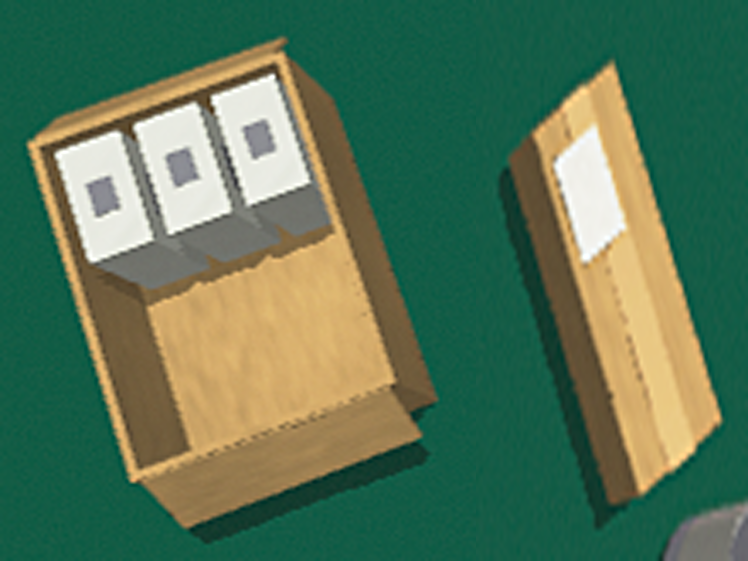

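The crops give these corners. Pan: (108,32), (552,92), (524,366), (64,305). Charger top: (299,376), (371,379), (366,514), (294,511). Knob at (415,503), grip at (251,391). Carton rim: (32,143), (285,55), (393,385), (135,480). Parcel top: (537,135), (613,62), (720,422), (640,495).

```bash
python3 - <<'E'
from h import *
s=snap('top')
def poly(n,P,f,z):
    Q=np.array([ray(s,*f(*p),z)[:2] for p in P])
    c=Q.mean(0); print(n,'c',c.round(4))
    if len(Q)==4:
        ex=(Q[0]+Q[1]-Q[2]-Q[3])/2; ey=(Q[0]+Q[3]-Q[1]-Q[2])/2
        print('  lx %.4f yaw %.3f  ly %.4f yaw %.3f'%(np.hypot(*ex),np.arctan2(ex[1],ex[0]),np.hypot(*ey),np.arctan2(-ey[0],ey[1])))
    return c
f1=lambda x,y:(245+(x+.5)/3.6-.5,160+(y+.5)/3.6-.5)
f2=lambda x,y:(60+(x+.5)/3.4-.5,170+(y+.5)/3.4-.5)
f3=lambda x,y:(445+(x-476+.5)/3.4-.5,230+(y+.5)/6.23-.5)
poly('pan',[(108,32),(552,92),(524,366),(64,305)],f1,.062)
poly('charger',[(299,376),(371,379),(366,514),(294,511)],f1,.115)
poly('knob',[(415,503)],f1,.066)
poly('grip',[(251,391)],f1,.066)
poly('carton',[(32,143),(285,55),(393,385),(135,480)],f2,.095)
poly('parcel',[(537,135),(613,62),(720,422),(640,495)],f3,.05)
w=snap('wrist'); st=r.get_state()
from scipy.spatial.transform import Rotation as R
T=np.eye(4);T[:3,:3]=R.from_quat(st['eef_rot']).as_matrix();T[:3,3]=st['tool_pos']
print((np.linalg.inv(T)@w['cam_to_world']).round(3));print(T.round(3))
E
```

```text
pan c [ 0.6539 -0.0297]
  lx 0.1716 yaw -0.128  ly 0.2733 yaw -0.127
charger c [ 0.4977 -0.0376]
  lx 0.0745 yaw -0.041  ly 0.0396 yaw -0.034
knob c [ 0.4704 -0.0884]
grip c [0.5349 0.0064]
carton c [0.5711 0.3981]
  lx 0.2178 yaw 0.377  ly 0.1568 yaw 0.373
parcel c [ 0.5283 -0.3689]
  lx 0.1376 yaw 0.436  ly 0.0576 yaw 0.465
[[-0.     0.958  0.286  0.074]
 [ 1.     0.     0.     0.   ]
 [ 0.     0.286 -0.958 -0.147]
 [ 0.     0.     0.     1.   ]]
[[-0.973  0.232 -0.     0.145]
 [ 0.232  0.973 -0.001  0.608]
 [-0.    -0.001 -1.     0.238]
 [ 0.     0.     0.     1.   ]]
```

```bash
cat >> h.py <<'E'
from scipy.spatial.transform import Rotation as R
def plan(x,y,z,psi):
    "scaled shift/turn from the present pose to TCP x,y,z, tool down, tool y at yaw psi"
    st=r.get_state(); A=R.from_quat(st['eef_rot'])
    B=R.from_matrix(np.array([[-np.cos(psi),-np.sin(psi),0],[-np.sin(psi),np.cos(psi),0],[0,0,-1]]).T)
    d=A.inv().apply(np.array([x,y,z])-st['tool_pos'])/.15
    print(d.round(3),((A.inv()*B).as_rotvec()/(np.pi/2)).round(3),'t',round(st['clock'],2))
SO=np.array([.5969,-.0224]);SY=-.127
def sc(x,y): c,s=np.cos(SY),np.sin(SY); return SO+[c*x-s*y,s*x+c*y]
E
python3 -c "
from h import *
plan(.4977,-.0376,.2,-.037)"
```

```text
[-3.285 -3.639  0.259] [-0.001 -0.    -0.125] t 0.2
```

```bash
python3 -m pendant '[1,-1,-0.7,0,0,0,0, 1,-1,-0.7,0,0,0,0, 1,-1,-0.7,0,0,0,0, 1,-1,-0.7,0,0,0,0]' 30
python3 -m pendant '[1,-1,-1,0,0,0,-0.12, 1,-1,-1,0,0,0,-0.12, 1,-1,-1,0,0,0,-0.12, 1,-1,-1,0,0,0,-0.12, 1,-1,-1,0,0,0,-0.12]'
python3 -c "
from h import *
plan(.4977,-.0376,.2,-.037)"
```

```text
clock: 0.6
tool_pos: [0.2692, 0.4676, 0.2385]
eef_rot: [0.118, 0.993, -0.001, 0.001]
contact_force: [-0.2, -0.3, 0.6]
opening: 1.001
finger_force: 0.0
clock: 1.1
tool_pos: [0.3805, 0.284, 0.2384]
eef_rot: [0.027, 1.0, -0.002, 0.0]
contact_force: [0.3, -0.5, 0.4]
opening: 0.999
finger_force: 0.0
[-0.897 -2.097  0.266] [-0.003  0.001 -0.011] t 1.1
```

```bash
python3 -m pendant '[1,-0.3,-1,0,0,0,-0.01, 1,-0.3,-1,0,0,0,-0.01, 1,-0.3,-1,0,0,0,-0.01, 1,-0.3,-1,0,0,0,-0.01]'
python3 -m pendant '[1,-0.4,-0.9,0,0,0,0, 1,-0.4,-0.9,0,0,0,0, 1,-0.4,-0.9,0,0,0,0, 1,-0.4,-0.9,0,0,0,0, 1,-0.4,-0.9,0,0,0,0]'
python3 - <<'E'
from h import *
plan(.4977,-.0376,.2,-.037)
s=snap('wrist','w1.png')
for p in [(.4977,-.0376,.115),(*sc(-.118,-.0815),.066),(*sc(-.068,.0207),.066)]: print(proj(s,p).round(1))
E
```

```text
clock: 1.5
tool_pos: [0.4164, 0.1321, 0.2384]
eef_rot: [0.02, 1.0, -0.002, -0.001]
contact_force: [0.1, 0.3, -0.4]
opening: 0.997
finger_force: 0.0
clock: 2.0
tool_pos: [0.472, 0.0021, 0.2386]
eef_rot: [0.016, 1.0, 0.0, 0.0]
contact_force: [-0.4, 1.8, 0.1]
opening: 0.999
finger_force: 0.0
[-0.18  -0.259  0.257] [0.001 0.    0.004] t 2.0
[266.2 266. ]
[213.5 218. ]
[323.7 280.8]
```

View pics/w1.png

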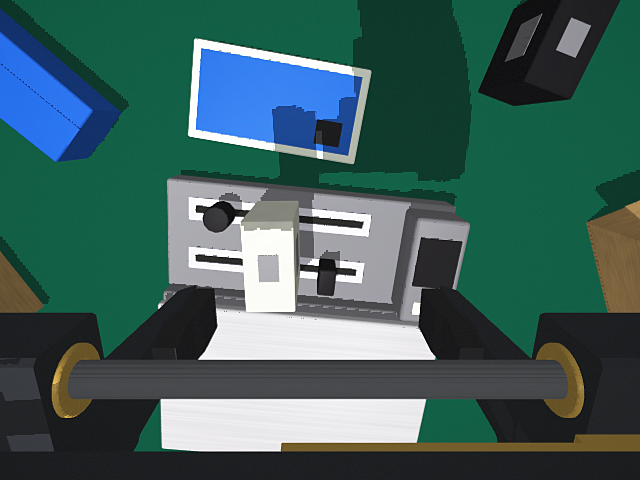

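The wrist view confirms the estimates to within about 3 px: charger top at (269,268), knob at (217,216). Next I descend on the charger box.

```bash
python3 -m pendant '[1,-0.18,-0.26,0.08,0,0,0, 1,-0.18,-0.26,0.08,0,0,0, 1,-0.18,-0.26,0.08,0,0,0]'
python3 -c "
from h import *
plan(.4977,-.0376,.076,-.037)"
```

```text
clock: 2.35
tool_pos: [0.4973, -0.0361, 0.2264]
eef_rot: [0.014, 1.0, 0.001, -0.0]
contact_force: [-0.4, 0.7, -0.7]
opening: 1.001
finger_force: 0.0
[-0.004 -0.011  1.003] [ 0.001 -0.001  0.006] t 2.35
```

```bash
python3 -m pendant '[1,0,-0.01,0.25,0,0,0.01, 1,0,-0.01,0.5,0,0,0.01, 1,0,-0.01,0.75,0,0,0.01, 1,0,-0.01,0.9,0,0,0.01, 1,0,-0.01,1,0,0,0.01, 0,0,-0.01,1,0,0,0.01, 0,0,-0.01,1,0,0,0.01, 0,0,-0.01,1,0,0,0.01, 0,0,-0.01,1,0,0,0.01, 0,0,-0.01,1,0,0,0.01, 0,0,-0.01,1,0,0,0.01]' 20
```

```text
clock: 3.45
tool_pos: [0.4978, -0.0393, 0.0772]
eef_rot: [0.023, 1.0, 0.0, 0.001]
contact_force: [0.1, 1.6, 0.5]
opening: 0.479
finger_force: 0.5
```

```bash
python3 -m pendant '[0,0,0,0,0,0,0, 0,0,0,0,0,0,0, 0,0,0,-0.1,0,0,0, 0,0,0,-0.3,0,0,0, 0,0,0,-0.5,0,0,0, 0,0,0,-0.7,0,0,0, 0,0,0,-0.9,0,0,0, 0,0,0,-0.95,0,0,0, 0,0,0,-0.95,0,0,0]'
python3 - <<'E'
from h import *
c,s=np.cos(.375),np.sin(.375); p=np.array([.5711,.3981])-.045*np.array([c,s]); print(p)
plan(*p,.22,.375)
E
```

```text
clock: 4.35
tool_pos: [0.4978, -0.0397, 0.2196]
eef_rot: [0.023, 1.0, -0.0, 0.001]
contact_force: [0.2, 0.3, -2.3]
opening: 0.453
finger_force: 19.8
[0.52922716 0.38161774]
[-0.08   2.816 -0.003] [-0.     0.001 -0.268] t 4.35
```

```bash
python3 -m pendant '[0,0,0.15,0,0,0,-0.02, 0,0,0.4,0,0,0,-0.06, 0,0,0.65,0,0,0,-0.12, 0,0,0.9,0,0,0,-0.18, 0,0,1,0,0,0,-0.22, 0,0,1,0,0,0,-0.268, 0,0,1,0,0,0,-0.268]'
python3 -c "
from h import *
plan(.5292,.3816,.22,.375)"
```

```text
clock: 5.05
tool_pos: [0.5033, 0.1098, 0.2175]
eef_rot: [-0.187, 0.982, -0.0, -0.002]
contact_force: [-0.2, -0.4, -0.6]
opening: 0.45
finger_force: 19.8
[-0.827  1.622 -0.019] [-0.    -0.002  0.001] t 5.05
```

```bash
python3 -m pendant '[0,-0.1,0.15,0,0,0,0, 0,-0.2,0.4,0,0,0,0, 0,-0.3,0.65,0,0,0,0, 0,-0.45,0.85,0,0,0,0, 0,-0.5,0.95,0,0,0,0, 0,-0.5,0.95,0,0,0,0]'
python3 -m pendant '[0,-0.1,0.2,0,0,0,0, 0,-0.2,0.4,0,0,0,0, 0,-0.3,0.6,0,0,0,0, 0,-0.33,0.67,0,0,0,0, 0,-0.33,0.67,0,0,0,0, 0,-0.33,0.67,0,0,0,0]'
python3 - <<'E'
from h import *
plan(.5292,.3816,.052,.375)
s=snap('wrist','w2.png')
E
```

```text
clock: 5.65
tool_pos: [0.5212, 0.2722, 0.2183]
eef_rot: [-0.187, 0.982, 0.0, -0.001]
contact_force: [-0.9, -0.7, -1.6]
opening: 0.452
finger_force: 19.8
clock: 6.25
tool_pos: [0.5316, 0.3786, 0.2186]
eef_rot: [-0.185, 0.983, -0.002, -0.001]
contact_force: [0.0, -0.2, -1.1]
opening: 0.453
finger_force: 19.8
[0.005 0.029 1.11 ] [-0.002 -0.001 -0.001] t 6.25
```

View pics/w2.png

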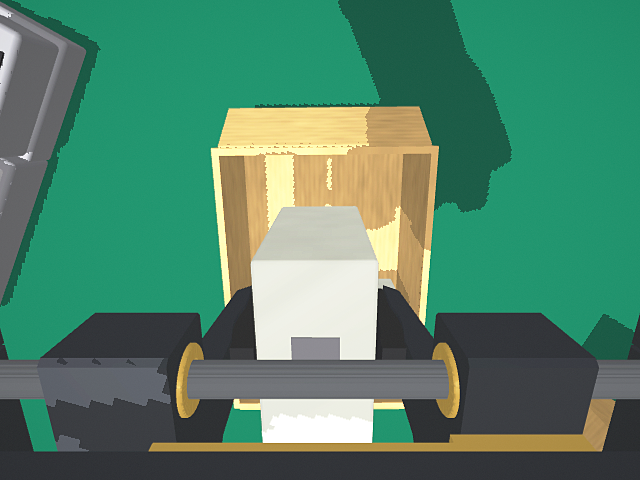

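The box is held squarely and centred over the free space: box at column 315, carton at about 325. I lower it.

```bash
python3 -m pendant '[0,0,0.03,0.15,0,0,0, 0,0,0.03,0.35,0,0,0, 0,0,0.03,0.55,0,0,0, 0,0,0.03,0.75,0,0,0, 0,0,0.03,0.9,0,0,0, 0,0,0.03,0.95,0,0,0, 0,0,0.03,0.95,0,0,0]'
python3 -m pendant '[0,0,0,0.04,0,0,0, 0,0,0,0.08,0,0,0, 0,0,0,0.11,0,0,0, 0,0,0,0.13,0,0,0, 0,0,0,0.13,0,0,0]'
```

```text
clock: 7.0
tool_pos: [0.5294, 0.3842, 0.076]
eef_rot: [-0.186, 0.983, -0.001, -0.001]
contact_force: [-0.0, -0.3, -1.0]
opening: 0.454
finger_force: 19.8
clock: 7.5
tool_pos: [0.529, 0.3862, 0.0569]
eef_rot: [-0.187, 0.982, -0.0, -0.0]
contact_force: [-0.0, 0.0, -2.0]
opening: 0.454
finger_force: 19.8
```

```bash
python3 -m pendant '[0,0,-0.01,0.01,0,0,0, 0,0,-0.01,0.02,0,0,0, 0,0,-0.01,0.025,0,0,0, 0,0,-0.01,0.025,0,0,0]'
python3 -c "
from h import *
plan(.529,.384,.052,.375)"
```

```text
clock: 7.9
tool_pos: [0.5298, 0.3849, 0.0534]
eef_rot: [-0.187, 0.982, 0.0, -0.0]
contact_force: [-0.3, 0.2, -1.5]
opening: 0.454
finger_force: 19.8
[ 0.007 -0.004  0.009] [ 0. -0.  0.] t 7.9
```

```bash
python3 -m pendant '[0,0,0,0.01,0,0,0, 0.5,0,0,0.01,0,0,0, 0.6,0,0,0.01,0,0,0, 0.7,0,0,0.01,0,0,0, 0.7,0,0,0.01,0,0,0, 0.7,0,0,0.01,0,0,0, 0.7,0,0,-0.1,0,0,0, 0.7,0,0,-0.3,0,0,0, 0.7,0,0,-0.6,0,0,0, 0.7,0,0,-0.9,0,0,0, 0.7,0,0,-1,0,0,0, 0.7,0,0,-1,0,0,0]'
python3 - <<'E'
from h import *
print(sc(-.118,-.0815))
s=snap('wrist','w3.png')
plan(*sc(-.118,-.0815),.2,SY)
E
```

```text
clock: 9.1
tool_pos: [0.5311, 0.3863, 0.2073]
eef_rot: [-0.187, 0.982, 0.002, 0.003]
contact_force: [-0.4, -0.6, 0.4]
opening: 0.699
finger_force: 0.0
[ 0.46952763 -0.08829788]
[ 1.533 -2.788  0.027] [0.001 0.001 0.32 ] t 9.15
```

View pics/w3.png

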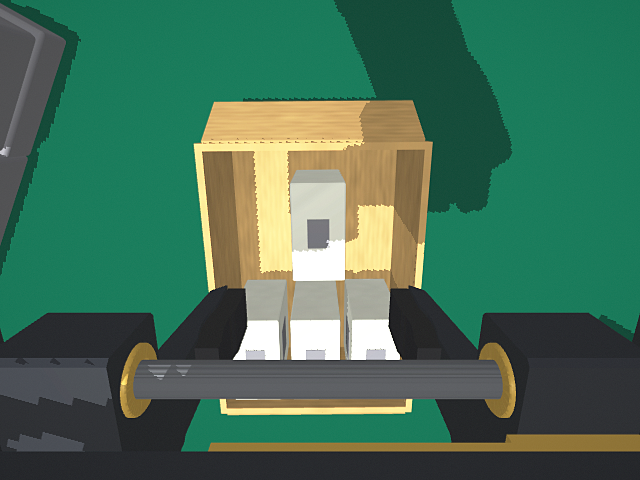

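The charger box stands upright in the free space at (318,225). I go to the knob next.

```bash
python3 -m pendant '[0.7,0.5,-0.97,0,0,0,0.32, 0.7,0.5,-0.97,0,0,0,0.32, 0.7,0.5,-0.97,0,0,0,0.32, 0.7,0.5,-0.97,0,0,0,0.32, 0.7,0.5,-0.97,0,0,0,0.32]'
python3 -c "
from h import *
plan(*sc(-.118,-.0815),.2,SY)"
```

```text
clock: 9.65
tool_pos: [0.5127, 0.2184, 0.2019]
eef_rot: [0.065, 0.998, -0.002, -0.001]
contact_force: [-0.2, 1.0, 0.1]
opening: 0.7
finger_force: 0.0
[ 0.018 -2.065  0.022] [-0.003 -0.002 -0.003] t 9.65
```

```bash
python3 -m pendant '[0.7,0,-1,0,0,0,0, 0.7,0,-1,0,0,0,0, 0.7,0,-1,0,0,0,0, 0.7,0,-1,0,0,0,0]'
python3 -m pendant '[0.7,0,-1,0,0,0,0, 0.7,0,-1,0,0,0,0, 0.7,0,-1,0,0,0,0, 0.7,0,-1,0,0,0,0, 0.7,0,-1,0,0,0,0]'
python3 - <<'E'
from h import *
s=snap('wrist','w4.png')
plan(*sc(-.118,-.0815),.045,SY)
for p in [(*sc(-.118,-.0815),.066),(*sc(-.068,.0207),.066)]: print(proj(s,p).round(1))
E
```

```text
clock: 10.05
tool_pos: [0.4932, 0.0667, 0.2021]
eef_rot: [0.067, 0.998, -0.003, -0.002]
contact_force: [0.3, -0.7, -0.6]
opening: 0.7
finger_force: 0.0
clock: 10.55
tool_pos: [0.4764, -0.0745, 0.2029]
eef_rot: [0.063, 0.998, 0.001, 0.0]
contact_force: [0.3, 0.1, -0.5]
opening: 0.698
finger_force: 0.0
[ 0.035 -0.109  1.053] [0.002 0.    0.002] t 10.6
[297.8 221.7]
[423.3 281. ]
```

View pics/w4.png

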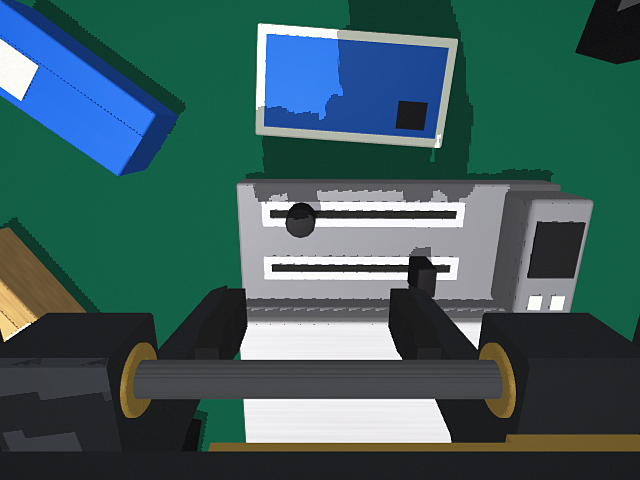

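The knob is at (301,219), within 3 px of the prediction. I descend, grip it and slide it.

```bash
python3 -m pendant '[0.7,0.035,-0.1,0.2,0,0,0, 0.7,0.035,-0.1,0.5,0,0,0, 0.7,0.035,-0.1,0.7,0,0,0, 0.7,0.035,-0.1,0.8,0,0,0, 0.7,0.035,-0.1,0.8,0,0,0]'
python3 -c "
from h import *
plan(*sc(-.118,-.0815),.037,SY)"
```

```text
clock: 11.1
tool_pos: [0.4682, -0.086, 0.0814]
eef_rot: [0.06, 0.998, 0.001, -0.002]
contact_force: [0.2, -0.4, 0.2]
opening: 0.705
finger_force: 0.0
[-0.011 -0.015  0.296] [ 0.001 -0.002  0.004] t 11.1
```

```bash
python3 -m pendant '[0.7,-0.01,-0.01,0.15,0,0,0, 0.7,-0.01,-0.01,0.29,0,0,0, 0.7,-0.01,-0.01,0.29,0,0,0, 0,-0.01,-0.01,0.29,0,0,0, 0,-0.01,-0.01,0.29,0,0,0, 0,-0.01,-0.01,0.29,0,0,0, 0,-0.01,-0.01,0.29,0,0,0, 0,-0.01,-0.01,0.29,0,0,0, 0,-0.01,-0.01,0.29,0,0,0, 0,-0.01,-0.01,0.29,0,0,0]' 20
python3 -c "
from h import *
plan(*sc(-.118,.04),.038,SY);print((np.array(r.get_state()['tool_pos'])[:2]-SO)@np.array([[np.cos(SY),-np.sin(SY)],[np.sin(SY),np.cos(SY)]]))"
```

```text
clock: 12.1
tool_pos: [0.4703, -0.0907, 0.0405]
eef_rot: [0.063, 0.998, 0.001, 0.001]
contact_force: [0.2, 2.7, 6.3]
opening: 0.263
finger_force: 20.0
[0.006 0.825 0.017] [0.001 0.001 0.   ] t 12.1
[-0.11697851 -0.08376906]
```

```bash
python3 -m pendant '[0,0,0.1,0,0,0,0, 0,0,0.2,0,0,0,0, 0,0,0.3,0,0,0,0, 0,0,0.4,0,0,0,0, 0,0,0.5,0,0,0,0, 0,0,0.6,0,0,0,0, 0,0,0.7,0,0,0,0, 0,0,0.77,0,0,0,0, 0,0,0.82,0,0,0,0, 0,0,0.85,0,0,0,0, 0,0,0.86,0,0,0,0, 0,0,0.86,0,0,0,0]'
python3 -c "
from h import *
plan(*sc(-.118,.04),.038,SY)"
```

```text
clock: 13.3
tool_pos: [0.4868, 0.0347, 0.0404]
eef_rot: [0.064, 0.998, -0.001, 0.001]
contact_force: [1.0, -3.6, 5.2]
opening: 0.264
finger_force: 20.0
[ 0.01  -0.018  0.016] [-0.002  0.001 -0.001] t 13.3
```

```bash
python3 -m pendant '[0,0,0.02,0,0,0,0, 0,0,0.04,0,0,0,0, 0,0,0.06,0,0,0,0, 0,0,0.06,0,0,0,0]'
python3 -c "
from h import *
plan(*sc(-.118,.04),.038,SY)"
```

```text
clock: 13.7
tool_pos: [0.4867, 0.035, 0.0404]
eef_rot: [0.069, 0.998, -0.007, -0.001]
contact_force: [2.9, -18.8, 4.7]
opening: 0.266
finger_force: 20.0
[ 0.009 -0.02   0.016] [-0.009 -0.001 -0.006] t 13.7
```

It came up against a hard stop at 19 N. I relax, release and rise.

```bash
python3 -m pendant '[0,0,-0.04,0,0,0,0, 0.5,0,-0.05,0,0,0,0, 0.5,0,-0.05,0,0,0,0, 0.5,0,-0.05,0,0,0,0, 0.5,0,-0.05,0,0,0,0, 0.5,0,-0.05,-0.15,0,0,0, 0.5,0,-0.05,-0.4,0,0,0, 0.5,0,-0.05,-0.4,0,0,0, 0.5,0,-0.05,-0.4,0,0,0]'
python3 -c "
from h import *
plan(*sc(-.067,.0192),.095,SY)"
```

```text
clock: 14.6
tool_pos: [0.4866, 0.0385, 0.1004]
eef_rot: [0.063, 0.998, 0.0, 0.001]
contact_force: [-1.3, -0.8, 0.3]
opening: 0.5
finger_force: 0.0
[-0.334 -0.182  0.037] [0.001 0.001 0.   ] t 14.6
```

```bash
python3 -m pendant '[0.5,-0.33,-0.2,0,0,0,0, 0.5,-0.33,-0.2,0,0,0,0, 0.5,-0.33,-0.2,0.1,0,0,0, 0.5,-0.33,-0.2,0.25,0,0,0, 0.5,-0.33,-0.2,0.39,0,0,0, 0.5,-0.33,-0.2,0.39,0,0,0, 0,-0.33,-0.2,0.39,0,0,0, 0,-0.33,-0.2,0.39,0,0,0, 0,-0.33,-0.2,0.39,0,0,0, 0,-0.33,-0.2,0.39,0,0,0, 0,-0.33,-0.2,0.39,0,0,0, 0,-0.33,-0.2,0.39,0,0,0]'
python3 -c "
from h import *
plan(*sc(-.067,-.1),.041,SY)"
```

```text
clock: 15.8
tool_pos: [0.5319, 0.0026, 0.0421]
eef_rot: [0.063, 0.998, 0.0, 0.001]
contact_force: [-0.8, 2.4, 5.1]
opening: 0.181
finger_force: 20.0
[-0.004 -0.777  0.007] [0.001 0.001 0.   ] t 15.8
```

```bash
python3 -m pendant '[0,0,-0.1,0,0,0,0, 0,0,-0.2,0,0,0,0, 0,0,-0.3,0,0,0,0, 0,0,-0.4,0,0,0,0, 0,0,-0.5,0,0,0,0, 0,0,-0.6,0,0,0,0, 0,0,-0.7,0,0,0,0, 0,0,-0.76,0,0,0,0, 0,0,-0.8,0,0,0,0, 0,0,-0.84,0,0,0,0, 0,0,-0.86,0,0,0,0, 0,0,-0.86,0,0,0,0]'
python3 -c "
from h import *
plan(*sc(-.067,-.1),.041,SY)"
```

```text
clock: 17.0
tool_pos: [0.517, -0.1113, 0.042]
eef_rot: [0.057, 0.998, 0.009, 0.002]
contact_force: [-0.4, 28.9, 8.6]
opening: 0.181
finger_force: 20.0
[-0.006 -0.012  0.007] [0.012 0.001 0.008] t 17.0
```

Hard stop at 29 N. I release, rise and check both slides.

```bash
python3 -m pendant '[0,0,0.06,0,0,0,0, 0.5,0,0.07,0,0,0,0, 0.5,0,0.07,0,0,0,0, 0.5,0,0.07,0,0,0,0, 0.5,0,0.07,0,0,0,0, 0.5,0,0.07,-0.15,0,0,0, 0.5,0,0.07,-0.4,0,0,0, 0.5,0,0.07,-0.7,0,0,0, 1,0,0.07,-1,0,0,0, 1,0,0.07,-1,0,0,0]'
python3 - <<'E'
from h import *
plan(.5283,-.3689,.18,.45)
s=snap('top','top2.png')
im=s['img'][:,:,::-1]
cv2.imwrite('pics/c3.png',cv2.resize(im[240:325,245:410],None,fx=4.5,fy=4.5,interpolation=cv2.INTER_CUBIC))
for p in [(*sc(-.118,.04),.066),(*sc(-.068,-.1),.066)]: print((proj(s,p)-[245,240])*4.5)
E
```

```text
clock: 18.0
tool_pos: [0.5197, -0.1168, 0.1966]
eef_rot: [0.064, 0.998, -0.001, 0.005]
contact_force: [0.6, 0.3, 0.5]
opening: 0.66
finger_force: 0.0
[-0.272 -1.659  0.114] [-0.002  0.006 -0.369] t 18.0
[255.45531296 233.7817322 ]
[568.42617258 167.71927489]
```

View pics/c3.png

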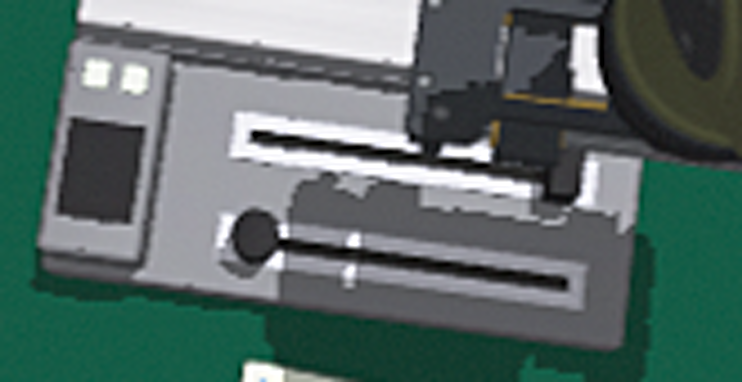

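The knob at (256,236) and the grip at (565,180) both sit at their stop predictions. Now the parcel.

```bash
python3 -m pendant '[1,-0.15,-0.85,0,0,0,-0.37, 1,-0.15,-0.85,0,0,0,-0.37, 1,-0.15,-0.85,0,0,0,-0.37, 1,-0.15,-0.85,0,0,0,-0.37, 1,-0.15,-0.85,0,0,0,-0.37, 1,-0.15,-0.85,0,0,0,-0.37]'
python3 -c "
from h import *
plan(.5283,-.3689,.19,.45)"
```

```text
clock: 18.65
tool_pos: [0.5218, -0.2442, 0.1902]
eef_rot: [-0.224, 0.975, 0.001, -0.001]
contact_force: [0.7, 0.0, -0.1]
opening: 0.997
finger_force: 0.0
[ 0.324 -0.767 -0.   ] [ 0.002 -0.001  0.001] t 18.65
```

```bash
python3 -m pendant '[1,0.32,-0.77,0,0,0,0, 1,0.32,-0.77,0,0,0,0, 1,0.32,-0.77,0,0,0,0, 1,0.32,-0.77,0,0,0,0, 1,0.32,-0.77,0,0,0,0]'
python3 - <<'E'
from h import *
s=snap('wrist','w5.png')
plan(.5283,-.3689,.012,.45)
c,q=np.cos(.45),np.sin(.45)
for a,b in [(.07,.03),(.07,-.03),(-.07,-.03),(-.07,.03)]:print(proj(s,(.5283+a*c-b*q,-.3689+a*q+b*c,.05)).round())
E
```

```text
clock: 19.15
tool_pos: [0.5303, -0.3681, 0.1908]
eef_rot: [-0.225, 0.974, 0.001, -0.0]
contact_force: [0.3, 0.8, 0.1]
opening: 1.002
finger_force: 0.0
[ 0.021 -0.007  1.194] [0.001 0.    0.004] t 19.2
[351. 304.]
[281. 304.]
[276. 132.]
[357. 132.]
```

View pics/w5.png

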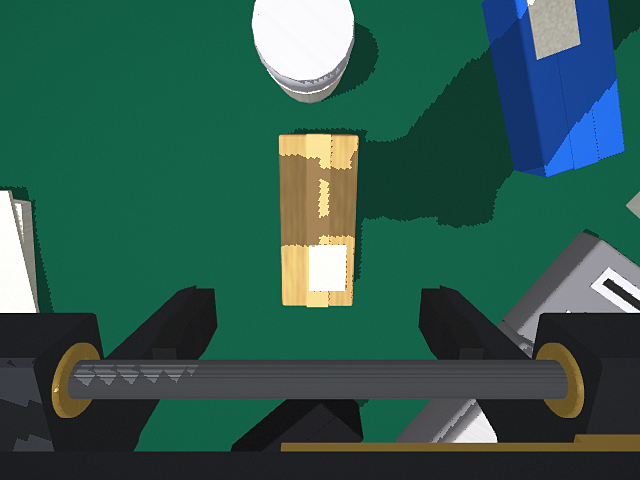

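The parcel sits at (280–357, 132–305), as predicted. I will grasp 12 mm off centre to keep the wrist camera clear of the can.

```bash
python3 -m pendant '[1,-0.06,0,0.25,0,0,0, 1,-0.06,0,0.5,0,0,0, 1,-0.06,0,0.75,0,0,0, 1,-0.06,0,0.92,0,0,0, 1,-0.06,0,0.95,0,0,0, 1,-0.06,0,0.95,0,0,0]' 40
python3 -m pendant '[1,0,0,0.08,0,0,0, 1,0,0,0.16,0,0,0, 1,0,0,0.21,0,0,0, 1,0,0,0.21,0,0,0]'
```

```text
clock: 19.8
tool_pos: [0.5387, -0.3636, 0.0489]
eef_rot: [-0.226, 0.974, 0.001, -0.0]
contact_force: [0.4, -0.6, 0.8]
opening: 1.001
finger_force: 0.0
clock: 20.2
tool_pos: [0.5374, -0.3655, 0.0163]
eef_rot: [-0.225, 0.974, 0.001, -0.001]
contact_force: [0.6, 0.3, 0.0]
opening: 0.999
finger_force: 0.0
```

```bash
python3 -m pendant '[0,0,0,0,0,0,0, 0,0,0,0,0,0,0, 0,0,0,0,0,0,0, 0,0,0,0,0,0,0, 0,0,0,0,0,0,0, 0,0,0,0,0,0,0]' 40
python3 -m pendant '[0,0,0,-0.05,0,0,0, 0,0,0,-0.15,0,0,0, 0,0,0,-0.35,0,0,0, 0,0,0,-0.55,0,0,0, 0,0,0,-0.75,0,0,0, 0,0,0,-0.92,0,0,0, 0,0,0,-1,0,0,0, 0,0,0,-1,0,0,0]'
python3 - <<'E'
from h import *
pc=np.array([.6539,-.0297]); yaw=.2
t=pc+.010*np.array([np.cos(yaw),np.sin(yaw)]); print(t)
plan(*t,.166,yaw)
E
```

```text
clock: 20.8
tool_pos: [0.5383, -0.3654, 0.0178]
eef_rot: [-0.225, 0.974, 0.0, 0.0]
contact_force: [-0.6, 2.4, 3.1]
opening: 0.678
finger_force: 40.0
clock: 21.6
tool_pos: [0.5393, -0.3663, 0.1696]
eef_rot: [-0.225, 0.974, -0.001, 0.001]
contact_force: [-0.3, 0.4, -3.6]
opening: 0.68
finger_force: 40.0
[ 0.66370067 -0.02771331]
[-1.735  1.665  0.022] [-0.002  0.002  0.162] t 21.6
```

```bash
python3 -m pendant '[0,-0.1,0.1,0,0,0,0.03, 0,-0.25,0.25,0,0,0,0.07, 0,-0.4,0.4,0,0,0,0.11, 0,-0.6,0.58,0,0,0,0.14, 0,-0.75,0.73,0,0,0,0.16, 0,-0.87,0.83,0,0,0,0.16, 0,-0.9,0.85,0,0,0,0.16, 0,-0.9,0.85,0,0,0,0.16]'
python3 -c "
from h import *
plan(.6637,-.0277,.17,.2)"
```

```text
clock: 22.4
tool_pos: [0.6032, -0.1915, 0.1663]
eef_rot: [-0.102, 0.995, 0.0, -0.001]
contact_force: [0.0, -0.1, -1.9]
opening: 0.68
finger_force: 40.0
[-0.617  0.987 -0.025] [ 0.    -0.001  0.003] t 22.4
```

```bash
python3 -m pendant '[0,-0.06,0.1,0,0,0,0, 0,-0.16,0.25,0,0,0,0, 0,-0.28,0.45,0,0,0,0, 0,-0.4,0.65,0,0,0,0, 0,-0.52,0.83,0,0,0,0, 0,-0.59,0.94,0,0,0,0, 0,-0.62,0.98,0,0,0,0, 0,-0.62,0.98,0,0,0,0, 0,-0.62,0.98,0,0,0,0]'
python3 - <<'E'
from h import *
plan(.6637,-.0277,.082,.2)
E
```

```text
clock: 23.3
tool_pos: [0.6646, -0.0318, 0.1671]
eef_rot: [-0.1, 0.995, -0.001, -0.001]
contact_force: [-0.3, -1.0, -2.6]
opening: 0.679
finger_force: 40.0
[-0.001  0.029  0.567] [-0.001 -0.001  0.   ] t 23.3
```

```bash
python3 -m pendant '[0,0,0.02,0.1,0,0,0, 0,0,0.02,0.25,0,0,0, 0,0,0.02,0.4,0,0,0, 0,0,0.02,0.5,0,0,0, 0,0,0.02,0.55,0,0,0, 0,0,0.02,0.55,0,0,0]'
python3 -m pendant '[0,0,0,0.01,0,0,0, 0,0,0,0.02,0,0,0, 0,0,0,0.025,0,0,0, 0,0,0,0.025,0,0,0]'
```

```text
clock: 23.9
tool_pos: [0.6636, -0.0268, 0.0836]
eef_rot: [-0.101, 0.995, 0.0, -0.001]
contact_force: [0.1, -0.6, -2.8]
opening: 0.675
finger_force: 40.0
clock: 24.3
tool_pos: [0.6648, -0.0263, 0.0817]
eef_rot: [-0.101, 0.995, -0.0, 0.0]
contact_force: [-1.0, 1.1, -3.1]
opening: 0.676
finger_force: 40.0
```

```bash
python3 -m pendant '[0,0,0,0.01,0,0,0, 0,0,0,0.02,0,0,0, 0,0,0,0.02,0,0,0, 0,0,0,0.02,0,0,0]'
```

```text
clock: 24.7
tool_pos: [0.6649, -0.0262, 0.0798]
eef_rot: [-0.101, 0.995, -0.0, 0.001]
contact_force: [-2.5, -0.3, 5.8]
opening: 0.675
finger_force: 40.0
```

In contact with the pan. I release and retreat.

```bash
python3 -m pendant '[0.8,0,0,0,0,0,0, 1,0,0,0,0,0,0, 1,0,0,0,0,0,0, 1,0,0,0,0,0,0, 1,0,0,0,0,0,0, 1,0,0,-0.15,0,0,0, 1,0,0,-0.4,0,0,0, 1,0,0,-0.8,0,0,0, 1,0,0,-1,0,0,0, 1,0,0,-1,0,0,0]'
python3 -m pendant '[1,0.4,1,0,0,0,0, 1,0.4,1,0,0,0,0, 1,0.4,1,0,0,0,0, 1,0.4,1,0,0,0,0, 1,0.4,1,0,0,0,0, 1,0.4,1,0,0,0,0, 1,0.4,1,0,0,0,0]'
python3 - <<'E'
from h import *
s=snap('scene','scene2.png')
E
```

```text
clock: 25.7
tool_pos: [0.6683, -0.0255, 0.2349]
eef_rot: [-0.101, 0.995, 0.0, 0.006]
contact_force: [0.4, 1.2, -0.5]
opening: 1.001
finger_force: 0.0
clock: 26.4
tool_pos: [0.5766, 0.106, 0.2277]
eef_rot: [-0.099, 0.995, -0.001, 0.0]
contact_force: [0.3, -0.1, 0.7]
opening: 1.0
finger_force: 0.0
```

View pics/scene2.png

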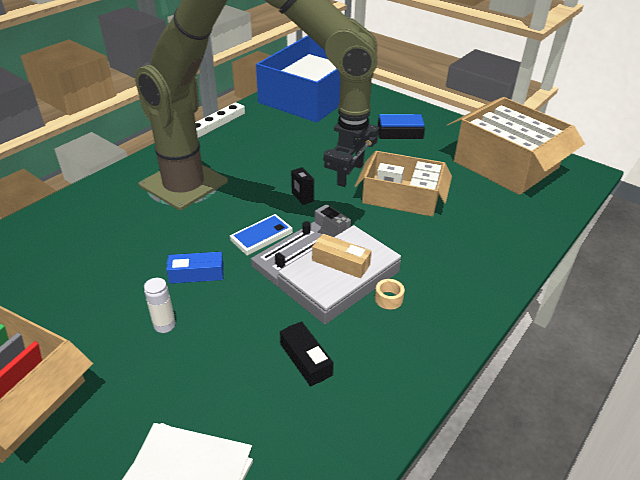

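The parcel lies flat mid-pan at (342,256). The knob (305,230) and grip (280,261) are at opposite ends, the charger box is upright in the carton at (390,175), and the bystanders haven't moved.

```bash
python3 -c "
from plant import r
print(r.finish_job())"
```

```text
the job is handed in; nothing more can be done
None
```

The job is handed in at about 26 s of the 72 s allowed, but no verdict came back: both slides were pushed to hard stops, the charger box stands upright in the carton, and the parcel lies flat in the middle of the pan.

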